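# Sweep the loose bobbins into the gated tray and shut the gate

### The arm

A 7-joint arm with a two-finger parallel gripper is mounted at the origin on a cart in front of the work surface, level with it; the furniture and walls round the work are solid. World frame = base frame: x ahead of the robot, y to its left, z up, the work surface at z = 0. Lengths are in m, angles in rad, forces in N, time in s.
With the tool pointing down it reaches from about 0.4 to 0.85 m from the base axis. Payload 10.4 kg.
Tool frame: the origin (TCP) lies midway between the tips of the shut fingers; the grasp point (between the pads) lies 19 mm behind it; z points along the fingers, y is the line along which they close (so a half turn about z gives the same grasp; the last joint's range is limited). The gripper opens to 87 mm and grips with 3 to 60 N. Pads are 19 mm wide; open, the fingers measure 117 mm over their backs; the gripper's body (75 mm by 190 mm) begins 51 mm behind the grasp point.
Start: joints at [1.113, 0.332, -0.065, 1.46, 0.022, 1.35, -0.088], TCP at [0.263, -0.567, 0.223] pointing down, gripper open.
Joint ranges: [-2.6, 2.6], [-0.5, 2.12], [-1.47, 1.34], [0.16, 2.42], [-1.27, 4.41], [0.06, 2.06], [-2.6, 2.6]. Speed limits (rad/s): [2.22, 2.22, 2.79, 2.79, 3.14, 3.14, 3.14].

### API

Orientations are given as a unit quaternion [x, y, z, w].
In Python, from bench import sensors, eyes, order gives the robot as it stands.
- The arm moves only by the tool arm_command, never from a script. Its argument "steps" is a list of rows, each an object with "rot": the turn, a rotation vector about the world's x, y, z in degrees, a list of three; "slide": the shift along the world's x, y, z in m, a list of three; "grip": the opening, from 0 (shut) to 1 (fully open). A call has exactly 8 rows; each row shifts and turns the commanded pose from where the row before left it; what a row does not reach is not made up. A row lasts 1/8 s, in which the tool goes at most 62.5 mm and 10.7 degrees, less where a joint would pass 70% of its speed; a pose out of reach is approached as far as the arm can. A call with a gripper value outside its range is refused whole. The fingers move at their own pace and stop on an object; "newtons" is the grip in N (left out, the last holds). Time passes only in rows, so rows that do not move let the fingers close, or fill a call up. It gives the time, the measured TCP pose, the force, the opening and the grip force at its end, in the units of the state.
- sensors.read_state(): the state, without advancing time (a new reading comes with each control period).
- eyes.camera(name): name is "scene" or "top"; returns a dict with "pixels" (420x560x3 uint8, red, green, blue), "intrinsics" (3x3 intrinsics, pixels), "k1" (the pictures are not rectified: a ray, as slopes to the right and down, at radius r is drawn at 1 + k1 r^2 times it, then the intrinsics apply), "pose" (4x4, takes a point from camera to world coordinates). Camera axes: x right, y down, z forward; pixel columns grow to the right and rows downward; lengths in m; the calibration is good to about 2 mm. A picture is of the moment at which its call begins. There is no depth.
- order.close_job(): hands the job in; it is judged then, once.
Trained networks look in a picture, given as the dict that the camera call returned (one of the last four; its "shot" number tells which), for a name from the list of things; names that differ only in an ending like _2 or _b are one class to them, and where a whole thing is asked for, a point or a joint stands for the part that bears it (a point fixed in the world has none). Each returns a list of dicts, best first, with "conf" (0 to 1); they miss things now and then, are a little off and sometimes report something else, mostly with a low value. They report only what shows in the picture. A call takes as long as a camera call.
- eyes.look_for(name, picture): "bbox" ([left, top, right, bottom] in pixels, round what is visible of it).
The state is a dict: "time": time; "joint_positions": joint angles; "joint_vel": joint speeds; "joint_torque": joint torques, N m; "ee_pos": TCP position; "eef_rot": TCP orientation; "ft_force": force on the tool from outside, world axes, zero at the start; "torque": the same for the moment, N m; "width": finger opening in m; "grip_force": force on a finger pad.
Only numpy, scipy, OpenCV 4.12 (cv2) and the standard library are available. Lean on these libraries where they do the work, as an engineer would, in place of code of your own. Each camera call takes 0.05 s, during which the arm holds its last target. There are 200 camera calls.

### The job

Clear the loose bobbins off the table: with the fingertips, sweep all three of them through the open mouth of the wooden tray until they are fully inside, then push the tray's swing gate shut so that they cannot roll out. Do not pick anything up, and leave the thimble, the wooden thread spool and the pattern weight where they stand.

Things in the scene. Friction and masses are not known exactly. Their poses are not given: they have to be found in the camera images.
- tray: low birch tray, fixed to the table, 110 mm deep (x) by 134 mm wide (y), walls 5 mm thick and 26 mm high on three sides, open above; origin on the table under its centre. Its open mouth is at its own -x side, the back wall's inner face at x = +50 mm, the side walls' at y = -62 and +62 mm
- tray_mouth (a point): middle of the mouth's floor, at tray x = -54 mm; axes as the tray's, the way in is +x. The mouth is 124 mm wide. The floor is 3 mm thick with a bevelled lip that reaches 24 mm out of the mouth, so small parts slide straight up onto it; fingertips 6 to 8 mm above the table clear the floor and still push a bobbin
- tray_gate (a joint): angle a of the swing gate, rad: 0 = shut across the mouth against its stop, grows as it opens outward, to 1.95; starts at 1.55 to 1.8, clear of the mouth. It is a birch bar 5 mm thick, 131 mm long, from 5 to 25 mm above the table. A friction hinge keeps it where it is left; under 1 N at its tab moves it
- gate_hinge (a point): upright hinge axis of the gate at table height, at tray x = -57 mm, y = +64.5 mm; axes as the tray's. From here the gate's middle plane runs to (-sin a, -cos a) in tray x, y; its outer face, the one to push on, looks to (-cos a, sin a)
- gate_tab (a point): middle of the raised thumb tab near the gate's free end, 115 mm from the hinge axis and 24 mm above the table; the tab is 22 mm long, 5 mm thick, and its top is 34 mm above the table
- bobbin_0: loose sewing-machine bobbin, a small flanged disc 20 mm in diameter and 11 mm high, about 12 g, lying flat on the table; origin at the centre of its underside, z up. It slides freely; the push must go through its middle or it slips off sideways
- bobbin_1: loose sewing-machine bobbin, a small flanged disc 20 mm in diameter and 11 mm high, about 12 g, lying flat on the table; origin at the centre of its underside, z up. It slides freely; the push must go through its middle or it slips off sideways
- bobbin_2: loose sewing-machine bobbin, a small flanged disc 20 mm in diameter and 11 mm high, about 12 g, lying flat on the table; origin at the centre of its underside, z up. It slides freely; the push must go through its middle or it slips off sideways
- thimble: steel thimble standing mouth down, 19 mm wide, 24 mm high; origin under its centre; bystander, leave alone
- thread_spool: standing wooden spool of pale thread, 29 mm wide, 46 mm high; origin under its centre; bystander, leave alone
- pattern_weight: steel pattern weight, a flat ring 45 mm wide and 13 mm high, 0.14 kg; origin under its centre; bystander, leave alone

How it is judged:
By the outcome, as a careful person would: the job done as asked, in the order asked, and still so for the second after the job is handed in, with the robot touching nothing.
It also fails if it takes over 70 s, if anything falls off the work surface, if the arm or the gripper's body presses on something with over 40 N, if the wrist force passes 120 N, or if a joint passes its speed limit or range.

## Working session

There is one attempt and no reset: what is moved stays moved. The work goes in short steps, Python scripts to look and compute and a tool call to move; the robot and the scene stay as the last step left them, time stands still between calls to the robot, and variables do not carry over. Pictures are saved under pics/ and viewed, at most 10 in all, crops included, and the job is handed in when it is done.

Besides the shell and the picture viewer there is one more tool, called after "Call:" by a JSON object that holds its "fn" and its "kwargs", one argument or row to a line. arm_command: Moves the arm, as the interface text tells. Its arguments: {"type":"object","properties":{"steps":{"type":"array","items":{"type":"object","properties":{"rot":{"type":"array","items":{"type":"number"}},"slide":{"type":"array","items":{"type":"number"}},"grip":{"type":"number"}}}},"newtons":{"type":"number"}},"required":["steps"]}

```bash
mkdir -p pics; cat > h.py <<'E'
import numpy as np, cv2
from bench import sensors, eyes, order
def ray(p,u,v):
    K=np.array(p["intrinsics"]);xd=(u-K[0,2])/K[0,0];yd=(v-K[1,2])/K[1,1]
    x,y=xd,yd
    for _ in range(20):
        s=1+p["k1"]*(x*x+y*y);x,y=xd/s,yd/s
    T=np.array(p["pose"]);return T[:3,3],T[:3,:3]@np.array([x,y,1])
def at(p,u,v,z):
    o,d=ray(p,u,v);return o+d*(z-o[2])/d[2]
def proj(p,X):
    T=np.array(p["pose"]);c=T[:3,:3].T@(np.array(X)-T[:3,3]);x,y=c[:2]/c[2]
    K=np.array(p["intrinsics"]);s=1+p["k1"]*(x*x+y*y)
    return K[0,0]*x*s+K[0,2],K[1,1]*y*s+K[1,2]
def save(p,n): cv2.imwrite("pics/"+n,np.array(p["pixels"])[:,:,::-1])
E
python3 - <<'E'
from h import *
s=sensors.read_state();print(s["time"],s["ee_pos"],s["eef_rot"],s["width"])
for c in("top","scene"):
    p=eyes.camera(c);save(p,c+"0.png");print(c,np.round(p["pose"],3).tolist(),p["k1"])
    for n,z in(("tray",.013),("tray_gate",.015),("bobbin_0",.0055),("thimble",.012),("thread_spool",.023),("pattern_weight",.0065)):
        for d in eyes.look_for(n,p)[:4]:
            b=d["bbox"];print(n,round(d["conf"],2),np.round(b).astype(int).tolist(),at(p,(b[0]+b[2])/2,(b[1]+b[3])/2,z).round(3)[:2])
E
```

```text
0.0 [ 0.26310228 -0.56650291  0.22175083] [ 9.76459061e-01  2.15701659e-01 -1.76715661e-04 -6.82022667e-04] 0.08691859007540488
top [[0.01, -0.989, 0.148, 0.325], [-1.0, -0.013, -0.017, 0.075], [0.019, -0.147, -0.989, 0.994], [0.0, 0.0, 0.0, 1.0]] -0.09052592564484169
tray 0.63 [312, 171, 421, 246] [ 0.494 -0.147]
tray_gate 0.56 [310, 174, 371, 187] [ 0.557 -0.088]
bobbin_0 0.64 [278, 205, 282, 214] [0.49  0.047]
bobbin_0 0.47 [200, 203, 207, 210] [0.496 0.221]
thimble 0.61 [236, 178, 241, 185] [0.553 0.143]
thread_spool 0.7 [204, 243, 220, 254] [0.399 0.196]
pattern_weight 0.62 [148, 196, 172, 216] [0.494 0.32 ]
scene [[-0.57, -0.421, 0.706, -0.158], [-0.822, 0.266, -0.504, 0.506], [0.025, -0.867, -0.498, 0.499], [0.0, 0.0, 0.0, 1.0]] -0.0922480449670334
tray 0.81 [286, 177, 412, 224] [ 0.499 -0.144]
tray 0.6 [276, 226, 282, 237] [0.475 0.057]
tray_gate 0.78 [282, 185, 340, 204] [ 0.562 -0.088]
bobbin_0 0.55 [240, 240, 252, 250] [0.479 0.13 ]
bobbin_0 0.5 [277, 226, 282, 234] [0.488 0.047]
thimble 0.65 [214, 221, 225, 237] [0.547 0.15 ]
thread_spool 0.85 [228, 255, 247, 285] [0.401 0.194]
thread_spool 0.36 [288, 187, 341, 205] [ 0.54 -0.08]
pattern_weight 0.66 [129, 260, 158, 284] [0.501 0.322]
pattern_weight 0.22 [276, 225, 282, 234] [0.489 0.048]
```

View pics/top0.png

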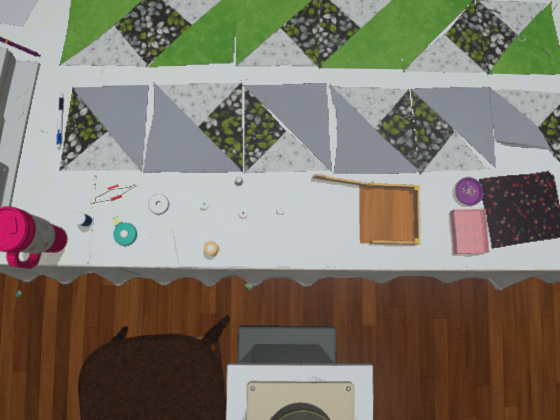

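View pics/scene0.png

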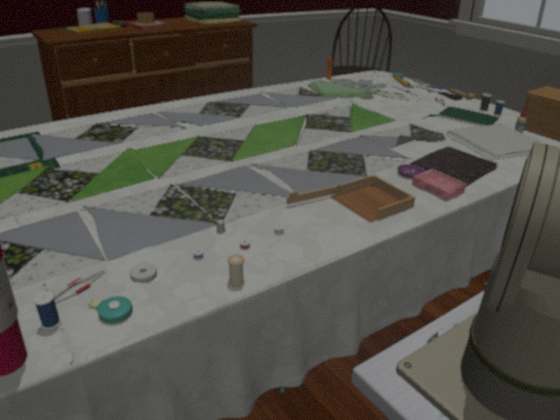

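The top picture shows the tray at px (360–420, 183–244) with its mouth to the left (+y). The gate runs left from (371,183) to (313,177). The bobbins are at about (204,206), (243,213) and (280,210), the thimble at (239,181), the spool at (211,248) and the weight at (158,203). The scene view agrees.

```bash
python3 - <<'E'
from h import *
p=eyes.camera("top");im=np.array(p["pixels"])[:,:,::-1]
a=cv2.resize(im[165:265,190:300],None,fx=5.45,fy=5.45,interpolation=cv2.INTER_CUBIC)
b=cv2.resize(im[165:255,300:430],None,fx=6,fy=6,interpolation=cv2.INTER_CUBIC)
cv2.imwrite("pics/a.png",a);cv2.imwrite("pics/b.png",b)
q=eyes.camera("scene");im=np.array(q["pixels"])[:,:,::-1]
cv2.imwrite("pics/c.png",cv2.resize(im[170:260,180:420],None,fx=3.33,fy=3.33,interpolation=cv2.INTER_CUBIC))
E
```

```text
(no output)
```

View pics/a.png

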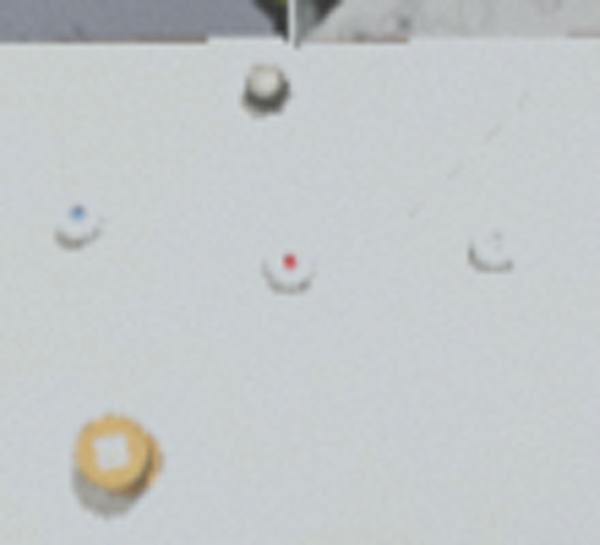

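View pics/b.png

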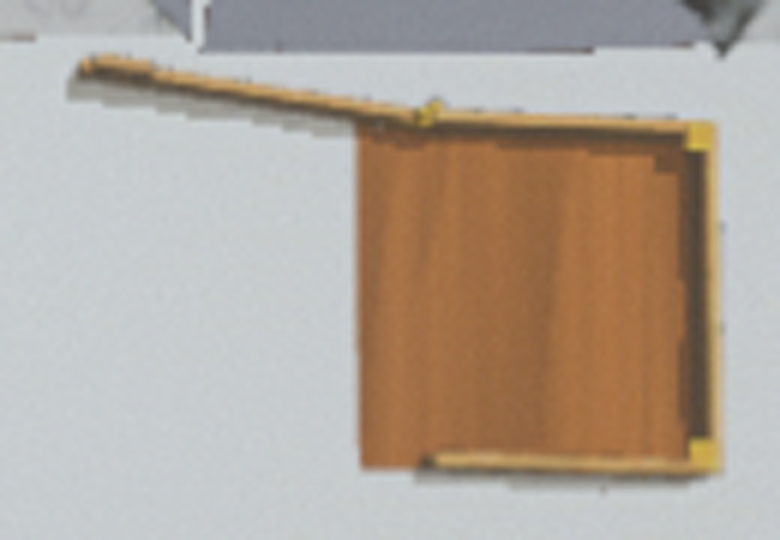

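View pics/c.png

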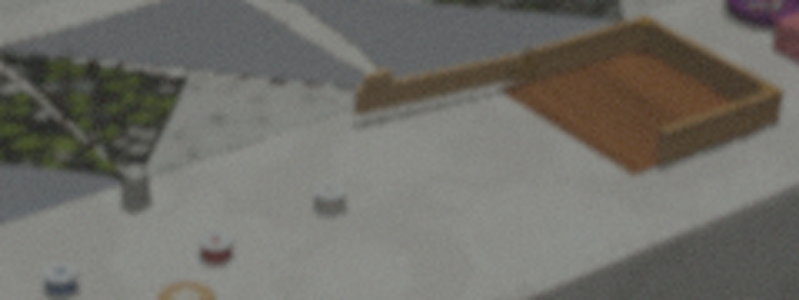

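The crops put the bobbin hubs at crop px (78,213) blue, (290,262) red and (496,240) grey. The tray corners are at (717,124) and (717,472), the hinge at (430,112), and the tab end at (85,65).

```bash
python3 - <<'E'
from h import *
from scipy.optimize import least_squares
p=eyes.camera("top");q=eyes.camera("scene")
A=lambda U,V,s,x,y:((U+.5)/s-.5+x,(V+.5)/s-.5+y)
for n,U,V in(("blue",78,213),("red",290,262),("grey",496,240)):
    print(n,"top",at(p,*A(U,V,5.4545,190,165),.011).round(4)[:2])
for n,U,V in(("blue",61,270),("red",216,240),("grey",330,191)):
    print(n,"scene",at(q,*A(U,V,3.333,180,170),.011).round(4)[:2])
print("thimble",at(p,*A(267,80,5.45,190,165),.024).round(4),"spool",at(p,*A(113,453,5.45,190,165),.046).round(4))
P=[((55,67,26),(717,124)),((55,-67,26),(719,470)),((-55,-64.5,26),(428,460)),((-57,64.5,26),(430,110)),((-78,-62,1),(361,468))]
f=lambda s:np.concatenate([np.array(proj(p,[s[0]+(np.cos(s[2])*X-np.sin(s[2])*Y)/1e3,s[1]+(np.sin(s[2])*X+np.cos(s[2])*Y)/1e3,Z/1e3]))-A(*uv,6,300,165) for (X,Y,Z),uv in P])
r=least_squares(f,[.494,-.14,-1.57]);print(r.x,r.fun.round(2))
x,y,t=r.x;R=np.array([[np.cos(t),-np.sin(t)],[np.sin(t),np.cos(t)]])
W=lambda X,Y:np.round([x,y]+R@[X/1e3,Y/1e3],4)
print("mouth",W(-54,0),"hinge",W(-57,64.5),"lip",W(-78,0),"mouth ends",W(-55,62),W(-55,-62))
e=at(p,*A(85,66,6,300,165),.034)[:2]-W(-57,64.5);e=R.T@e
print("gate end",e,"angle",np.arctan2(-e[0],-e[1]))
print([np.round(proj(q,[*W(*c),.026])) for c in((55,67),(55,-67),(-55,-64.5))])
E
```

```text
blue top [0.5007 0.2191]
red top [0.4814 0.1315]
grey top [0.4916 0.0471]
blue scene [0.503  0.2173]
red scene [0.4832 0.131 ]
grey scene [0.4922 0.0472]
thimble [0.5546 0.1417 0.024 ] spool [0.3992 0.1971 0.046 ]
[ 0.48217031 -0.20965163 -1.59007967] [ 0.17 -0.51  0.98  0.93  0.57  0.07 -0.82  1.1  -0.91 -1.62]
mouth [ 0.4832 -0.1557] hinge [ 0.5478 -0.1539] lip [ 0.4837 -0.1317] mouth ends [ 0.5452 -0.1559] [ 0.4212 -0.1535]
gate end [-0.12874736  0.01272594] angle 1.6693205397536208
[array([374., 174.]), array([416., 197.]), array([379., 209.])]
```

Call:
{"fn": "arm_command", "kwargs": {
  "steps": [
    {"rot":[0,0,4],"slide":[0.0145,0.041,0],"grip":0.13},
    {"rot":[0,0,4],"slide":[0.0145,0.041,0],"grip":0.13},
    {"rot":[0,0,4],"slide":[0.0145,0.041,0],"grip":0.13},
    {"rot":[0,0,4],"slide":[0.0145,0.041,0],"grip":0.13},
    {"rot":[0,0,4],"slide":[0.0145,0.041,0],"grip":0.13},
    {"rot":[0,0,4],"slide":[0.0145,0.041,0],"grip":0.13},
    {"rot":[0,0,4],"slide":[0.0145,0.041,0],"grip":0.13},
    {"rot":[0,0,4],"slide":[0.0145,0.041,0],"grip":0.13}
  ]
}}

```text
time: 1.9
ee_pos: [0.3797, -0.2375, 0.2228]
eef_rot: [0.879, 0.478, 0.0, 0.0]
ft_force: [0.2, -0.3, -0.2]
width: 0.0158
grip_force: 0.0
```

Call:
{"fn": "arm_command", "kwargs": {
  "steps": [
    {"rot":[0,0,4],"slide":[0.0145,0.041,-0.01],"grip":0.13},
    {"rot":[0,0,4],"slide":[0.0145,0.041,-0.01],"grip":0.13},
    {"rot":[0,0,4],"slide":[0.0145,0.041,-0.01],"grip":0.13},
    {"rot":[0,0,4],"slide":[0.0145,0.041,-0.01],"grip":0.13},
    {"rot":[0,0,4],"slide":[0.0145,0.041,-0.01],"grip":0.13},
    {"rot":[0,0,4],"slide":[0.0145,0.041,-0.01],"grip":0.13},
    {"rot":[0,0,4],"slide":[0.0145,0.041,-0.01],"grip":0.13},
    {"rot":[0,0,4],"slide":[0.0145,0.041,-0.01],"grip":0.13}
  ]
}}

```text
time: 2.9
ee_pos: [0.4958, 0.0904, 0.1425]
eef_rot: [0.713, 0.701, 0.0, 0.0]
ft_force: [0.7, 0.0, 0.5]
width: 0.0111
grip_force: 0.0
```

Call:
{"fn": "arm_command", "kwargs": {
  "steps": [
    {"slide":[-0.0035,-0.005,-0.03],"grip":0.13},
    {"slide":[0,0,-0.03],"grip":0.13},
    {"slide":[0,0,-0.03],"grip":0.13},
    {"slide":[0,0,-0.02],"grip":0.13},
    {"slide":[0,0,-0.015],"grip":0.13},
    {"slide":[0,0,-0.0075],"grip":0.13},
    {"slide":[0,0,-0.003],"grip":0.13},
    {"slide":[0,0,0],"grip":0.13}
  ]
}}

```text
schema error: expected keys rot, slide, grip
```

```bash
python3 - <<'E'
from h import *
s=sensors.read_state();print(s["time"],s["ee_pos"],s["ft_force"],s["width"])
p=eyes.camera("scene");im=np.array(p["pixels"])[:,:,::-1]
cv2.imwrite("pics/d.png",cv2.resize(im[120:280,180:420],None,fx=3.33,fy=3.33,interpolation=cv2.INTER_CUBIC))
E
```

```text
2.9 [0.49580084 0.09035071 0.14252427] [0.71723069 0.0193813  0.51857486] 0.01112528223977096
```

View pics/d.png

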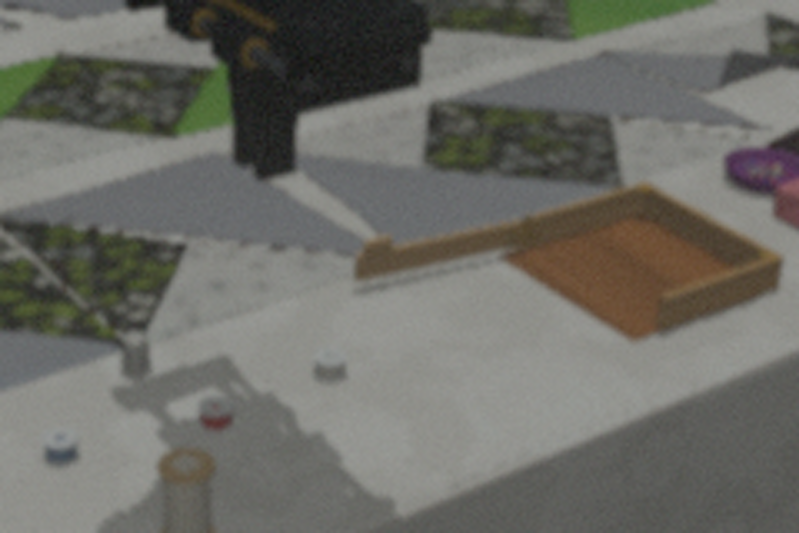

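The gripper is still high, with its fingers at px (265,150), because the call was refused for missing the "rot" key. Nothing has moved.

Call:
{"fn": "arm_command", "kwargs": {
  "steps": [
    {"rot":[0,0,0],"slide":[-0.0035,-0.005,-0.03],"grip":0.13},
    {"rot":[0,0,0],"slide":[0,0,-0.03],"grip":0.13},
    {"rot":[0,0,0],"slide":[0,0,-0.03],"grip":0.13},
    {"rot":[0,0,0],"slide":[0,0,-0.02],"grip":0.13},
    {"rot":[0,0,0],"slide":[0,0,-0.015],"grip":0.13},
    {"rot":[0,0,0],"slide":[0,0,-0.0075],"grip":0.13},
    {"rot":[0,0,0],"slide":[0,0,-0.0025],"grip":0.13},
    {"rot":[0,0,0],"slide":[0,0,0],"grip":0.13}
  ]
}}

```text
time: 3.95
ee_pos: [0.4921, 0.0842, 0.008]
eef_rot: [0.714, 0.7, 0.0, 0.0]
ft_force: [0.2, -0.3, -0.8]
width: 0.0115
grip_force: 0.0
```

Call:
{"fn": "arm_command", "kwargs": {
  "steps": [
    {"rot":[0,0,0],"slide":[0,-0.01,-0.0005],"grip":0.13},
    {"rot":[0,0,0],"slide":[0,-0.01,0],"grip":0.13},
    {"rot":[0,0,0],"slide":[0.0005,-0.015,0],"grip":0.13},
    {"rot":[0,0,0],"slide":[0.001,-0.02,0],"grip":0.13},
    {"rot":[0,0,0],"slide":[0.002,-0.02,0],"grip":0.13},
    {"rot":[0,0,0],"slide":[0.002,-0.02,0],"grip":0.13},
    {"rot":[0,0,0],"slide":[0.002,-0.02,0],"grip":0.13},
    {"rot":[0,0,0],"slide":[0.002,-0.02,0],"grip":0.13}
  ]
}}

```text
time: 4.95
ee_pos: [0.5012, -0.0527, 0.0072]
eef_rot: [0.714, 0.7, -0.0, 0.0]
ft_force: [-0.1, 1.4, -0.1]
width: 0.0115
grip_force: 0.1
```

```bash
python3 - <<'E'
from h import *
p=eyes.camera("scene");im=np.array(p["pixels"])[:,:,::-1]
cv2.imwrite("pics/e.png",cv2.resize(im[120:280,180:420],None,fx=3.33,fy=3.33,interpolation=cv2.INTER_CUBIC))
E
```

```text
(no output)
```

View pics/e.png

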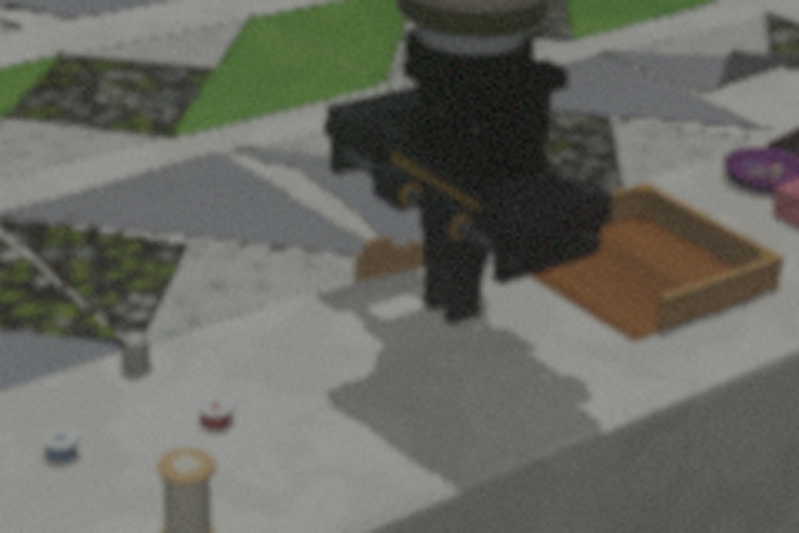

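The fingers are at px (455,270), and the grey bobbin is out of sight ahead of them, neither behind nor beside. It is being carried, so I continue.

Call:
{"fn": "arm_command", "kwargs": {
  "steps": [
    {"rot":[0,0,0],"slide":[0.002,-0.02,0],"grip":0.13},
    {"rot":[0,0,0],"slide":[0.002,-0.02,0],"grip":0.13},
    {"rot":[0,0,0],"slide":[0.002,-0.02,0],"grip":0.13},
    {"rot":[0,0,0],"slide":[0.002,-0.02,0],"grip":0.13},
    {"rot":[0,0,0],"slide":[0.002,-0.02,0],"grip":0.13},
    {"rot":[0,0,0],"slide":[0.002,-0.02,0],"grip":0.13},
    {"rot":[0,0,0],"slide":[0.001,-0.02,0],"grip":0.13},
    {"rot":[0,0,0],"slide":[0,-0.018,0],"grip":0.13}
  ]
}}

```text
time: 6.0
ee_pos: [0.5143, -0.2102, 0.007]
eef_rot: [0.714, 0.7, 0.0, 0.0]
ft_force: [0.1, 0.5, 0.8]
width: 0.0114
grip_force: 0.1
```

Call:
{"fn": "arm_command", "kwargs": {
  "steps": [
    {"rot":[0,0,0],"slide":[0,0.004,0],"grip":0.13},
    {"rot":[0,0,0],"slide":[0,0.02,0.01],"grip":0.13},
    {"rot":[0,0,0],"slide":[0,0.03,0.02],"grip":0.13},
    {"rot":[0,0,0],"slide":[-0.005,0.05,0.03],"grip":0.13},
    {"rot":[0,0,0],"slide":[-0.01,0.055,0.01],"grip":0.13},
    {"rot":[0,0,0],"slide":[-0.01,0.055,0],"grip":0.13},
    {"rot":[0,0,0],"slide":[-0.01,0.055,0],"grip":0.13},
    {"rot":[0,0,0],"slide":[0,0.055,0],"grip":0.13}
  ]
}}

```text
time: 7.0
ee_pos: [0.4775, 0.1188, 0.0779]
eef_rot: [0.713, 0.701, 0.0, 0.001]
ft_force: [1.7, 0.4, 0.5]
width: 0.0111
grip_force: 0.0
```

```bash
cat > look.py <<'E'
from h import *
p=eyes.camera("top");q=eyes.camera("scene")
s=sensors.read_state();print(s["time"],s["ee_pos"].round(4) if hasattr(s["ee_pos"],'round') else s["ee_pos"],s["width"])
for n,P in(("top",p),("scene",q)):
    for t,z in(("bobbin_0",.0055),("thimble",.012),("thread_spool",.023),("pattern_weight",.0065)):
        for d in eyes.look_for(t,P)[:5]:
            b=d["bbox"];print(n,t,round(d["conf"],2),np.round(b).astype(int).tolist(),at(P,(b[0]+b[2])/2,(b[1]+b[3])/2,z).round(3)[:2])
E
python3 look.py; python3 - <<'E'
from h import *
q=eyes.camera("scene");p=eyes.camera("top")
f=lambda im,s:cv2.resize(np.array(im)[:,:,::-1],None,fx=s,fy=s,interpolation=cv2.INTER_CUBIC)
a=f(q["pixels"][170:260,180:420],3.33);b=f(p["pixels"][165:255,190:430],3.33)
cv2.imwrite("pics/f.png",np.vstack([a,b])[:600])
E
```

```text
7.1 [0.4772 0.1239 0.0783] 0.010844172227457703
top bobbin_0 0.52 [397, 196, 406, 206] [ 0.514 -0.23 ]
top bobbin_0 0.46 [200, 202, 206, 212] [0.494 0.221]
top thread_spool 0.69 [202, 244, 218, 257] [0.395 0.2  ]
top pattern_weight 0.81 [147, 195, 170, 217] [0.495 0.322]
scene bobbin_0 0.6 [370, 186, 377, 195] [ 0.515 -0.236]
scene bobbin_0 0.46 [239, 237, 249, 252] [0.482 0.133]
scene thread_spool 0.6 [230, 255, 248, 286] [0.397 0.192]
scene thread_spool 0.47 [215, 223, 223, 234] [0.533 0.158]
scene pattern_weight 0.7 [132, 261, 157, 284] [0.498 0.321]
scene pattern_weight 0.53 [228, 253, 245, 285] [0.422 0.183]
```

View pics/f.png

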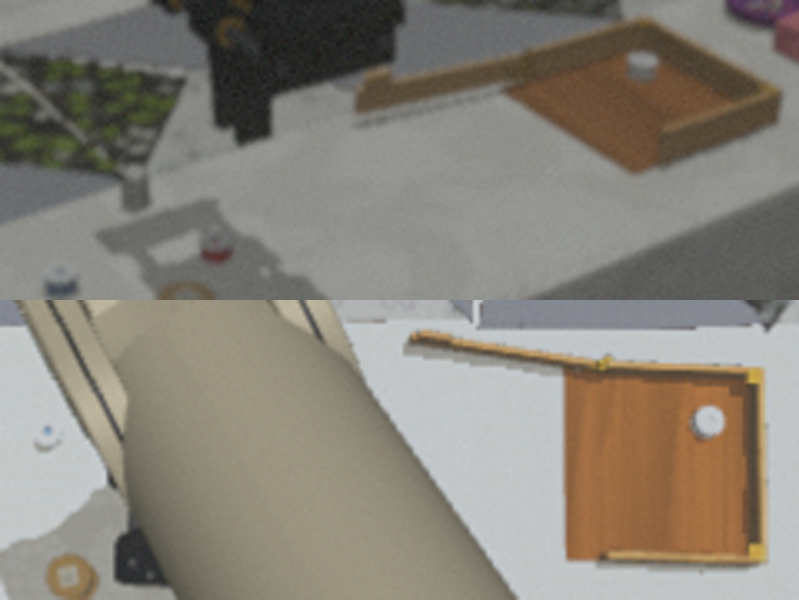

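The grey bobbin is in the tray, at scene crop px (642,65) and top crop px (708,422). Red and blue are undisturbed. Red is next.

Call:
{"fn": "arm_command", "kwargs": {
  "steps": [
    {"rot":[0,0,0],"slide":[0.005,0.025,0],"grip":0.13},
    {"rot":[0,0,0],"slide":[0,0.023,0],"grip":0.13},
    {"rot":[0,0,0],"slide":[0,0,-0.02],"grip":0.13},
    {"rot":[0,0,0],"slide":[0,0,-0.02],"grip":0.13},
    {"rot":[0,0,0],"slide":[0,0,-0.018],"grip":0.13},
    {"rot":[0,0,0],"slide":[0,0,-0.009],"grip":0.13},
    {"rot":[0,0,0],"slide":[0,0,-0.004],"grip":0.13},
    {"rot":[0,0,0],"slide":[0,0,0],"grip":0.13}
  ]
}}

```text
time: 8.6
ee_pos: [0.4844, 0.1632, 0.0061]
eef_rot: [0.714, 0.7, 0.0, 0.0]
ft_force: [-1.1, 0.8, -0.2]
width: 0.0113
grip_force: 0.0
```

Call:
{"fn": "arm_command", "kwargs": {
  "steps": [
    {"rot":[0,0,0],"slide":[-0.0015,-0.008,0.001],"grip":0.13},
    {"rot":[0,0,0],"slide":[0,-0.01,0],"grip":0.13},
    {"rot":[0,0,0],"slide":[0,-0.015,0],"grip":0.13},
    {"rot":[0,0,0],"slide":[-0.002,-0.02,0],"grip":0.13},
    {"rot":[0,0,0],"slide":[-0.002,-0.02,0],"grip":0.13},
    {"rot":[0,0,0],"slide":[-0.002,-0.02,0],"grip":0.13},
    {"rot":[0,0,0],"slide":[-0.002,-0.02,0],"grip":0.13},
    {"rot":[0,0,0],"slide":[-0.002,-0.02,0],"grip":0.13}
  ]
}}

```text
time: 9.6
ee_pos: [0.4726, 0.0283, 0.0072]
eef_rot: [0.714, 0.7, -0.0, 0.0]
ft_force: [0.1, 0.2, -0.6]
width: 0.0113
grip_force: 0.1
```

Call:
{"fn": "arm_command", "kwargs": {
  "steps": [
    {"rot":[0,0,0],"slide":[-0.0025,-0.02,0],"grip":0.13},
    {"rot":[0,0,0],"slide":[-0.0025,-0.02,0],"grip":0.13},
    {"rot":[0,0,0],"slide":[-0.0025,-0.02,0],"grip":0.13},
    {"rot":[0,0,0],"slide":[-0.0025,-0.02,0],"grip":0.13},
    {"rot":[0,0,0],"slide":[-0.0025,-0.02,0],"grip":0.13},
    {"rot":[0,0,0],"slide":[-0.0025,-0.02,0],"grip":0.13},
    {"rot":[0,0,0],"slide":[-0.0025,-0.02,0],"grip":0.13},
    {"rot":[0,0,0],"slide":[-0.002,-0.02,0],"grip":0.13}
  ]
}}

```text
time: 10.6
ee_pos: [0.4527, -0.1315, 0.0072]
eef_rot: [0.714, 0.7, -0.0, 0.0]
ft_force: [0.6, -0.2, 0.2]
width: 0.0114
grip_force: 0.2
```

Call:
{"fn": "arm_command", "kwargs": {
  "steps": [
    {"rot":[0,0,0],"slide":[0,-0.02,0],"grip":0.13},
    {"rot":[0,0,0],"slide":[0,-0.02,0],"grip":0.13},
    {"rot":[0,0,0],"slide":[0,-0.02,0],"grip":0.13},
    {"rot":[0,0,0],"slide":[0,-0.015,0],"grip":0.13},
    {"rot":[0,0,0],"slide":[0,-0.006,0],"grip":0.13},
    {"rot":[0,0,0],"slide":[0,0.004,0],"grip":0.13},
    {"rot":[0,0,0],"slide":[0,0.02,0.01],"grip":0.13},
    {"rot":[0,0,0],"slide":[0,0.04,0.03],"grip":0.13}
  ]
}}

```text
time: 11.6
ee_pos: [0.4524, -0.1448, 0.047]
eef_rot: [0.714, 0.7, -0.0, -0.001]
ft_force: [1.1, 0.1, 1.0]
width: 0.011
grip_force: 0.0
```

Call:
{"fn": "arm_command", "kwargs": {
  "steps": [
    {"rot":[0,0,0],"slide":[0.006,0.05,0.03],"grip":0.13},
    {"rot":[0,0,0],"slide":[0.006,0.05,0],"grip":0.13},
    {"rot":[0,0,0],"slide":[0.006,0.05,0],"grip":0.13},
    {"rot":[0,0,0],"slide":[0.006,0.05,0],"grip":0.13},
    {"rot":[0,0,0],"slide":[0.006,0.05,0],"grip":0.13},
    {"rot":[0,0,0],"slide":[0.006,0.05,0],"grip":0.13},
    {"rot":[0,0,0],"slide":[0.006,0.05,0],"grip":0.13},
    {"rot":[0,0,0],"slide":[0.004,0.03,0],"grip":0.13}
  ]
}}

```text
time: 12.6
ee_pos: [0.4973, 0.238, 0.078]
eef_rot: [0.712, 0.702, 0.001, -0.0]
ft_force: [0.1, -0.8, 0.1]
width: 0.0113
grip_force: 0.0
```

```bash
python3 look.py
```

```text
12.7 [0.497  0.2393 0.0781] 0.011068012792651655
top bobbin_0 0.4 [400, 196, 402, 205] [ 0.515 -0.229]
top thimble 0.64 [237, 176, 240, 185] [0.555 0.142]
top pattern_weight 0.66 [315, 174, 368, 189] [ 0.557 -0.091]
scene bobbin_0 0.68 [194, 250, 204, 257] [0.501 0.216]
scene bobbin_0 0.48 [388, 198, 396, 204] [ 0.455 -0.235]
scene bobbin_0 0.38 [371, 184, 379, 193] [ 0.521 -0.245]
scene thimble 0.69 [285, 175, 414, 223] [ 0.505 -0.151]
scene thread_spool 0.62 [228, 257, 246, 286] [0.396 0.197]
scene pattern_weight 0.78 [129, 262, 159, 282] [0.499 0.321]
```

Red is in at about (0.455, −0.235). Blue is at (0.502, 0.217).

Call:
{"fn": "arm_command", "kwargs": {
  "steps": [
    {"rot":[0,0,0],"slide":[0.005,0.018,0],"grip":0.13},
    {"rot":[0,0,0],"slide":[0,0,0],"grip":0.13},
    {"rot":[0,0,0],"slide":[0,0,-0.02],"grip":0.13},
    {"rot":[0,0,0],"slide":[0,0,-0.02],"grip":0.13},
    {"rot":[0,0,0],"slide":[0,0,-0.018],"grip":0.13},
    {"rot":[0,0,0],"slide":[0,0,-0.009],"grip":0.13},
    {"rot":[0,0,0],"slide":[0,0,-0.004],"grip":0.13},
    {"rot":[0,0,0],"slide":[0,0,0],"grip":0.13}
  ]
}}

```text
time: 14.1
ee_pos: [0.5044, 0.2513, 0.0061]
eef_rot: [0.714, 0.7, 0.0, 0.0]
ft_force: [-0.6, -0.3, 0.3]
width: 0.0113
grip_force: 0.0
```

Call:
{"fn": "arm_command", "kwargs": {
  "steps": [
    {"rot":[0,0,0],"slide":[-0.002,-0.008,0.001],"grip":0.13},
    {"rot":[0,0,0],"slide":[0,-0.01,0],"grip":0.13},
    {"rot":[0,0,0],"slide":[0,-0.015,0],"grip":0.13},
    {"rot":[0,0,0],"slide":[-0.001,-0.02,0],"grip":0.13},
    {"rot":[0,0,0],"slide":[-0.001,-0.02,0],"grip":0.13},
    {"rot":[0,0,0],"slide":[-0.001,-0.02,0],"grip":0.13},
    {"rot":[0,0,0],"slide":[-0.001,-0.02,0],"grip":0.13},
    {"rot":[0,0,0],"slide":[-0.001,-0.02,0],"grip":0.13}
  ]
}}

```text
time: 15.1
ee_pos: [0.4972, 0.1162, 0.0072]
eef_rot: [0.714, 0.7, -0.0, 0.0]
ft_force: [-0.3, 0.1, 0.4]
width: 0.0109
grip_force: 0.1
```

Call:
{"fn": "arm_command", "kwargs": {
  "steps": [
    {"rot":[0,0,0],"slide":[-0.001,-0.02,0],"grip":0.13},
    {"rot":[0,0,0],"slide":[-0.001,-0.02,0],"grip":0.13},
    {"rot":[0,0,0],"slide":[-0.001,-0.02,0],"grip":0.13},
    {"rot":[0,0,0],"slide":[-0.001,-0.02,0],"grip":0.13},
    {"rot":[0,0,0],"slide":[-0.001,-0.02,0],"grip":0.13},
    {"rot":[0,0,0],"slide":[-0.001,-0.02,0],"grip":0.13},
    {"rot":[0,0,0],"slide":[-0.001,-0.02,0],"grip":0.13},
    {"rot":[0,0,0],"slide":[-0.001,-0.02,0],"grip":0.13}
  ]
}}

```text
time: 16.1
ee_pos: [0.4889, -0.0436, 0.0072]
eef_rot: [0.714, 0.7, -0.0, 0.0]
ft_force: [-0.1, 0.3, 0.1]
width: 0.011
grip_force: 0.1
```

Call:
{"fn": "arm_command", "kwargs": {
  "steps": [
    {"rot":[0,0,0],"slide":[-0.001,-0.02,0],"grip":0.13},
    {"rot":[0,0,0],"slide":[-0.001,-0.02,0],"grip":0.13},
    {"rot":[0,0,0],"slide":[-0.001,-0.02,0],"grip":0.13},
    {"rot":[0,0,0],"slide":[-0.001,-0.02,0],"grip":0.13},
    {"rot":[0,0,0],"slide":[0,-0.02,0],"grip":0.13},
    {"rot":[0,0,0],"slide":[0,-0.02,0],"grip":0.13},
    {"rot":[0,0,0],"slide":[0,-0.02,0],"grip":0.13},
    {"rot":[0,0,0],"slide":[0,-0.01,0],"grip":0.13}
  ]
}}

```text
time: 17.1
ee_pos: [0.4849, -0.1937, 0.0071]
eef_rot: [0.714, 0.7, -0.0, 0.0]
ft_force: [0.6, 0.5, 0.1]
width: 0.0109
grip_force: 0.1
```

Call:
{"fn": "arm_command", "kwargs": {
  "steps": [
    {"rot":[0,0,0],"slide":[0,0.004,0],"grip":0.13},
    {"rot":[0,0,0],"slide":[0,0.02,0.015],"grip":0.13},
    {"rot":[0,0,0],"slide":[0,0.03,0.03],"grip":0.13},
    {"rot":[0,0,0],"slide":[0.0,0.04,0.03],"grip":0},
    {"rot":[0,0,0],"slide":[0.03,0.03,0.015],"grip":0},
    {"rot":[0,0,0],"slide":[0.035,0.03,0],"grip":0},
    {"rot":[0,0,0],"slide":[0.035,0,0],"grip":0},
    {"rot":[0,0,0],"slide":[0.035,0,0],"grip":0}
  ]
}}

```text
time: 18.1
ee_pos: [0.6211, -0.0342, 0.0985]
eef_rot: [0.712, 0.702, 0.001, 0.0]
ft_force: [0.5, -0.3, -0.1]
width: 0.0007
grip_force: 0.0
```

```bash
python3 look.py; python3 - <<'E'
from h import *
t=-1.59;R=np.array([[np.cos(t),-np.sin(t)],[np.sin(t),np.cos(t)]]);h=np.array([.5478,-.1539])
for a in np.linspace(1.67,0,15):
    d=R@[-np.sin(a),-np.cos(a)];n=R@[-np.cos(a),np.sin(a)]
    print(round(a,2),(h+.115*d+(.0025+.015*abs(n[0])+.0095*abs(n[1]))*n).round(3))
q=eyes.camera("scene");p=eyes.camera("top")
f=lambda im,s:cv2.resize(np.array(im)[:,:,::-1],None,fx=s,fy=s,interpolation=cv2.INTER_CUBIC)
a=f(q["pixels"][170:260,180:420],3.33);b=f(p["pixels"][165:255,190:430],3.33)
cv2.imwrite("pics/g.png",np.vstack([a,b])[:600])
E
```

```text
18.2 [ 0.6223 -0.0343  0.098 ] 0.0003262183394065961
top thread_spool 0.73 [204, 243, 219, 257] [0.396 0.198]
top pattern_weight 0.87 [148, 195, 168, 214] [0.499 0.323]
top pattern_weight 0.62 [203, 242, 216, 254] [0.402 0.203]
scene bobbin_0 0.63 [388, 198, 397, 203] [ 0.456 -0.235]
scene bobbin_0 0.5 [371, 197, 384, 202] [ 0.478 -0.211]
scene bobbin_0 0.41 [372, 184, 376, 197] [ 0.514 -0.236]
scene thread_spool 0.64 [228, 255, 249, 286] [0.399 0.193]
scene pattern_weight 0.66 [133, 260, 157, 279] [0.506 0.317]
1.67 [ 0.58  -0.042]
1.55 [ 0.565 -0.039]
1.43 [ 0.552 -0.038]
1.31 [ 0.539 -0.038]
1.19 [ 0.526 -0.039]
1.07 [ 0.513 -0.043]
0.95 [ 0.5   -0.047]
0.84 [ 0.487 -0.054]
0.72 [ 0.476 -0.062]
0.6 [ 0.465 -0.072]
0.48 [ 0.455 -0.083]
0.36 [ 0.447 -0.096]
0.24 [ 0.441 -0.11 ]
0.12 [ 0.436 -0.124]
0.0 [ 0.433 -0.139]
```

View pics/g.png

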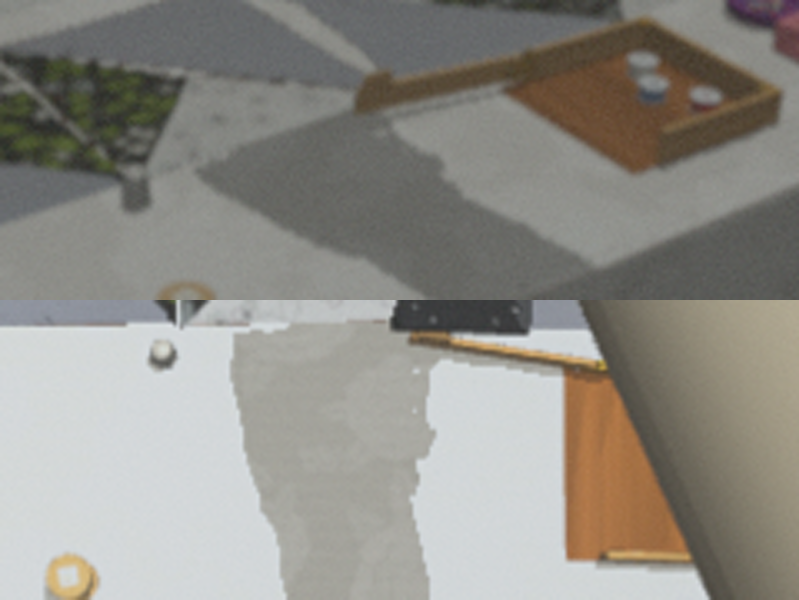

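All three bobbins are in the tray, at scene px (642,63), (653,88) and (705,97). The gate is still open. Next I lower the shut fingers outside the gate.

Call:
{"fn": "arm_command", "kwargs": {
  "steps": [
    {"rot":[0,0,0],"slide":[-0.006,-0.007,-0.01],"grip":0},
    {"rot":[0,0,0],"slide":[-0.006,0,-0.02],"grip":0},
    {"rot":[0,0,0],"slide":[0,0,-0.02],"grip":0},
    {"rot":[0,0,0],"slide":[0,0,-0.015],"grip":0},
    {"rot":[0,0,0],"slide":[0,0,-0.012],"grip":0},
    {"rot":[0,0,0],"slide":[0,0,-0.008],"grip":0},
    {"rot":[0,0,0],"slide":[0,0,0],"grip":0},
    {"rot":[0,0,0],"slide":[0,0,0],"grip":0}
  ]
}}

```text
time: 19.7
ee_pos: [0.6087, -0.0448, 0.0126]
eef_rot: [0.714, 0.7, 0.0, 0.0]
ft_force: [-0.1, 0.5, -1.8]
width: 0.0002
grip_force: 0.0
```

Call:
{"fn": "arm_command", "kwargs": {
  "steps": [
    {"rot":[0,0,0],"slide":[-0.014,0.002,0],"grip":0},
    {"rot":[0,0,0],"slide":[-0.015,0.002,0],"grip":0},
    {"rot":[0,0,0],"slide":[-0.015,0.002,0],"grip":0},
    {"rot":[0,0,0],"slide":[-0.013,0.001,0],"grip":0},
    {"rot":[0,0,0],"slide":[-0.013,0,0],"grip":0},
    {"rot":[0,0,0],"slide":[-0.013,-0.001,0],"grip":0},
    {"rot":[0,0,0],"slide":[-0.013,-0.004,0],"grip":0},
    {"rot":[0,0,0],"slide":[-0.013,-0.004,0],"grip":0}
  ]
}}

```text
time: 20.7
ee_pos: [0.4985, -0.0473, 0.0121]
eef_rot: [0.714, 0.7, 0.0, 0.0]
ft_force: [-0.1, 0.2, 0.7]
width: 0.0005
grip_force: 0.1
```

Call:
{"fn": "arm_command", "kwargs": {
  "steps": [
    {"rot":[0,0,0],"slide":[-0.013,-0.007,0],"grip":0},
    {"rot":[0,0,0],"slide":[-0.011,-0.008,0],"grip":0},
    {"rot":[0,0,0],"slide":[-0.011,-0.01,0],"grip":0},
    {"rot":[0,0,0],"slide":[-0.01,-0.011,0],"grip":0},
    {"rot":[0,0,0],"slide":[-0.008,-0.013,0],"grip":0},
    {"rot":[0,0,0],"slide":[-0.006,-0.014,0],"grip":0},
    {"rot":[0,0,0],"slide":[-0.005,-0.012,0],"grip":0},
    {"rot":[0,0,0],"slide":[-0.002,-0.006,0],"grip":0}
  ]
}}

```text
time: 21.7
ee_pos: [0.4329, -0.1288, 0.0121]
eef_rot: [0.714, 0.7, -0.0, 0.0]
ft_force: [0.9, 0.2, 0.2]
width: 0.0003
grip_force: 0.1
```

Now the final press in small steps until the force rises at the stop.

Call:
{"fn": "arm_command", "kwargs": {
  "steps": [
    {"rot":[0,0,0],"slide":[0,-0.003,0],"grip":0},
    {"rot":[0,0,0],"slide":[0,-0.003,0],"grip":0},
    {"rot":[0,0,0],"slide":[0,-0.002,0],"grip":0},
    {"rot":[0,0,0],"slide":[0,-0.002,0],"grip":0},
    {"rot":[0,0,0],"slide":[0,-0.001,0],"grip":0},
    {"rot":[0,0,0],"slide":[0,-0.001,0],"grip":0},
    {"rot":[0,0,0],"slide":[0,0,0],"grip":0},
    {"rot":[0,0,0],"slide":[0,0,0],"grip":0}
  ]
}}

```text
time: 22.7
ee_pos: [0.4333, -0.1391, 0.012]
eef_rot: [0.714, 0.701, 0.0, -0.0]
ft_force: [-0.5, 5.5, 1.0]
width: 0.0003
grip_force: 2.7
```

Call:
{"fn": "arm_command", "kwargs": {
  "steps": [
    {"rot":[0,0,0],"slide":[0,-0.001,0],"grip":0},
    {"rot":[0,0,0],"slide":[0,0,0],"grip":0},
    {"rot":[0,0,0],"slide":[0,0.01,0],"grip":0},
    {"rot":[0,0,0],"slide":[0,0.03,0],"grip":0},
    {"rot":[0,0,0],"slide":[0,0.03,0.03],"grip":0},
    {"rot":[0,0,0],"slide":[0,0.04,0.05],"grip":0},
    {"rot":[0,0,0],"slide":[0,0.04,0.05],"grip":0},
    {"rot":[0,0,0],"slide":[0,0.04,0.05],"grip":0}
  ]
}}

```text
time: 23.7
ee_pos: [0.433, 0.0474, 0.1902]
eef_rot: [0.714, 0.7, -0.0, 0.001]
ft_force: [1.1, -0.9, -1.1]
width: 0.0006
grip_force: 0.0
```

Call:
{"fn": "arm_command", "kwargs": {
  "steps": [
    {"rot":[0,0,0],"slide":[0,0.02,0.02],"grip":0},
    {"rot":[0,0,0],"slide":[0,0.02,0],"grip":0},
    {"rot":[0,0,0],"slide":[0,0,0],"grip":0},
    {"rot":[0,0,0],"slide":[0,0,0],"grip":0},
    {"rot":[0,0,0],"slide":[0,0,0],"grip":0},
    {"rot":[0,0,0],"slide":[0,0,0],"grip":0},
    {"rot":[0,0,0],"slide":[0,0,0],"grip":0},
    {"rot":[0,0,0],"slide":[0,0,0],"grip":0}
  ]
}}

```text
time: 24.7
ee_pos: [0.4333, 0.0862, 0.2085]
eef_rot: [0.714, 0.7, 0.0, 0.0]
ft_force: [0.4, 0.2, -0.3]
width: 0.0004
grip_force: 0.0
```

```bash
python3 look.py; python3 - <<'E'
from h import *
q=eyes.camera("scene");p=eyes.camera("top")
f=lambda im,s:cv2.resize(np.array(im)[:,:,::-1],None,fx=s,fy=s,interpolation=cv2.INTER_CUBIC)
a=f(q["pixels"][170:260,180:420],3.33);b=f(p["pixels"][165:255,190:430],3.33)
cv2.imwrite("pics/i.png",np.vstack([a,b])[:600])
E
```

```text
24.8 [0.4333 0.0862 0.2085] 0.00040212803430910235
top bobbin_0 0.65 [401, 195, 405, 205] [ 0.517 -0.233]
top bobbin_0 0.62 [388, 210, 400, 220] [ 0.481 -0.211]
top bobbin_0 0.5 [400, 222, 407, 232] [ 0.454 -0.233]
top thread_spool 0.47 [204, 245, 216, 254] [0.397 0.201]
top pattern_weight 0.54 [149, 196, 169, 216] [0.495 0.321]
scene bobbin_0 0.43 [386, 198, 398, 206] [ 0.452 -0.231]
scene bobbin_0 0.37 [374, 193, 382, 200] [ 0.487 -0.222]
scene thread_spool 0.66 [229, 256, 245, 285] [0.4   0.195]
scene thread_spool 0.41 [132, 261, 156, 282] [0.481 0.327]
scene pattern_weight 0.59 [132, 261, 158, 282] [0.5   0.319]
```

View pics/i.png

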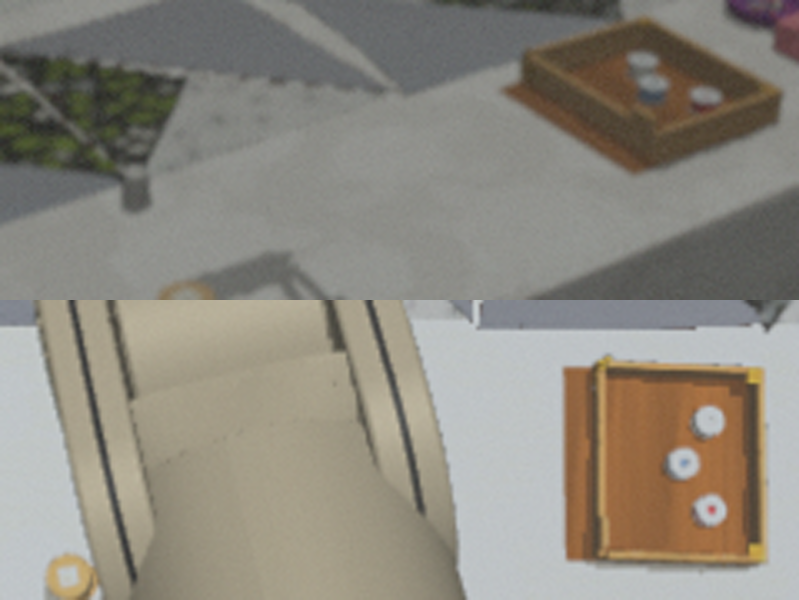

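The gate is shut across the mouth at top px (602,360–555). All three bobbins are inside, at (708,422), (683,463) and (709,511), and the bystanders have not moved.

```bash
python3 -c "
from bench import order
print(order.close_job())"
```

```text
the job is handed in; nothing more can be done
None
```

All three bobbins are inside the tray with the gate shut against its stop, the thimble, spool and weight were left where they stood, and the job is handed in (about 25 s of the 70 s allowed).

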